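# Cap the dust extractor's sloping inlet

### The job

The hose is off the dust extractor: close its sloping inlet with the wing-handled cap from the bench. Set the cap into the collar with its two pins in the two slots, push it in against the spring and twist it clockwise as far as it will go, so that it stays tight when you let go. Leave the paint tin, the cardboard tube and the tape roll where they are.

Things in the scene. Friction and masses are not known exactly. Their poses are not given: they have to be found in the camera images.
- cap_mid (a point): Centre of the loose plastic cap (64 mm high, about 0.2 kg, stands upright on the bench, wing handle up): on its axis, half-way up, on the flange's top face. z points up out of the handle, y runs along wing and pins. Above: only the black wing, a flat-sided bar 52 mm long (y), 16 mm thick (x), 32 mm high. Below: flange, 88 mm diameter, 8 mm thick, then the plug. Half a turn gives the same cap.
- cap_pin (a point): Tip of one pin, 35.5 mm from the cap's axis on its +y side; the other is opposite (-y). Steel pins 9 mm thick on the plug, hidden under the flange, in line with the wing; their centre line lies 16 mm below the flange's underside and 8 mm above the plug's foot. The plug is 54 mm in diameter, reaches 24 mm below the flange's underside and has a chamfered foot.
- extractor: The dust extractor: grey wedge-shaped case, fixed, 250 mm long (x), 240 mm wide (y), with a sloping top, 84 mm high in front (-x) and 200 mm high behind. Origin under its middle on the bench. Its collar stands on the slope.
- port: The black inlet collar, outside diameter 104 mm, 38 mm high off the slope, opening 76 mm. Origin: centre of the mouth, in the rim's plane. z points out of the mouth along the collar's axis, 25 degrees from vertical, leaning to the case's low front; x points up the slope; y is level, along the line of the two slots. Once fitted, the cap's z is this z, its flange's underside lies at the rim.
- port_slot (a point): Middle of one slot, on the rim's plane, 33 mm from the axis at +y; the other is opposite. Each is a 17 mm wide gap in a steel lip (bore 57.5 mm) inside the mouth. The lip's underside is a ramp: pins pushed below it and turned clockwise as seen from outside (negative about z) are drawn in by 3 mm. Stops end the turn at about 0.96 rad (55 degrees) and block the other direction.
- port_pad (a point): Middle of the sprung pad inside the collar, at rest 18 mm below the rim. It touches the plug when the flange is 6 mm off the rim (4 N) and pushes with 8 N when the flange meets the rim. The pins pass under the lip only with the flange within about 3 mm of the rim. Turned to the stop, the flange stays about 0.5 mm off the rim; spring and friction then hold the cap.
- tin: Bystander: paint tin, 100 mm diameter, 110 mm high, origin at the centre of its underside.
- core: Bystander: upright off-cut of cardboard tube, 60 mm diameter, 150 mm high, origin at the centre of its underside.
- tape: Bystander: roll of tape lying flat, 104 mm diameter, 48 mm high, origin at the centre of its underside.

How it is judged (in metres and radians):
On the way:
1. the cap sits in the collar with its pins in the slots (not yet turned) (x of cap_mid in the frame of port between -0.004 and 0.004 m and y of cap_mid in the frame of port between -0.005 and 0.005 m and z of cap_mid in the frame of port below 0.018 m and angle between the z axis of cap_mid and the z axis of port, either way round below 0.15 rad and angle between the y axis of cap_mid and the y axis of port, either way round below 0.25 rad), for 0.1 s.
At the end, for the whole second after the job is handed in: The cap is in the collar, centred within 4 mm in each direction and square within 0.06 rad, its flange within 2.5 mm of the rim, its wing and pins turned at least 0.75 rad (43 degrees) clockwise from the slots' line, let go and at rest (x of cap_mid in the frame of port between -0.004 and 0.004 m and y of cap_mid in the frame of port between -0.004 and 0.004 m and z of cap_mid in the frame of port below 0.0105 m and angle between the z axis of cap_mid and the z axis of port, either way round below 0.06 rad and angle between the y axis of cap_mid and the y axis of port, either way round above 0.75 rad and angular speed of cap below 0.05 rad/s and linear speed of cap below 0.01 m/s); the robot touches nothing.
It fails at once if the paint tin was shifted by more than 30 mm or tipped (distance of tin from where it was at the start of the episode above 0.03 m or angle between tin's own z axis and vertical above 0.3 rad).
It fails at once if the cardboard core was shifted by more than 30 mm or tipped (distance of core from where it was at the start of the episode above 0.03 m or angle between core's own z axis and vertical above 0.3 rad).
It fails at once if the tape roll was shifted by more than 30 mm (distance of tape from where it was at the start of the episode above 0.03 m).
It also fails if it takes over 56 s, if anything falls off the work surface, if the arm or the gripper's body presses on something with over 40 N, if the wrist force passes 120 N, or if a joint passes its speed limit or range.

### The arm

A 6-joint arm with a two-finger parallel gripper is mounted at the origin on the work surface. World frame = base frame: x ahead of the robot, y to its left, z up, the work surface at z = 0. Lengths are in mm, angles in degrees, forces in N, time in s.
With the tool pointing down it reaches from about 325 to 925 mm from the base axis. Payload 3.1 kg.
Tool frame: the origin (TCP) lies at the very end of the fingers, on their centre line; the grasp point (between the pads) lies grasp_offset behind it (grasp_offset is the distance from the TCP to the grasp point, in mm); z points along the fingers, y is the line along which they close (so a half turn about z gives the same grasp; the last joint's range is limited). The gripper opens to 85 mm and grips with 20 to 120 N. Pads are 22 mm wide; open, the fingers measure 114 mm over their backs; the gripper's body (76 mm by 85 mm) begins 54 mm behind the grasp point. The pads swing forward as they close: fully open they stand 13 mm farther back than shut.
Start: joints at [68.915, 12.427, 92.441, -0, 75.132, -6.429], TCP at [158.118, 604.68, 231.3] pointing down, gripper open.
Joint ranges: [-157.48, 157.48], [-44.54, 120.13], [17.64, 146.25], [-64.5, 244.5], [7.68, 150.69], [-147.95, 147.95]. Speed limits (degrees/s): [159.86, 159.86, 180, 180, 180, 180].

### API

Orientations are given as [roll, pitch, yaw] about the fixed x, y, z axes, in that order (R = Rz(yaw) Ry(pitch) Rx(roll)).
In Python, from station import * gives the robot as it stands. Calls block until the motion is done:
- goto(position, orientation): joint-space move of the TCP to a pose.
- move_l(position, attitude=None, speed=150): straight line of the TCP; attitude=None keeps the orientation; speed is the mean speed in mm/s.
- move_j(angles): joint-space move.
- grip(opening, squeeze=None): finger opening in mm; squeeze is the grip in N (None keeps the last); returns when the fingers have stopped.
- wait(seconds).
- solve_ik(position, orientation): joint angles nearest the present ones, or None.
- get_obs(): the state.
- get_image(name): name is "scene" or "side" or "wrist"; returns the picture (420x560x3 uint8, red, green, blue); there is no depth.
- get_calibration(name): a dict with "fx", "fy", "cx", "cy" (pixels), "R" (3x3) and "t" (3): a world point X has camera coordinates R X + t; the wrist camera has in their place "mount" (4x4, takes a point from camera to tool coordinates, whose origin is the TCP and whose axes are the flange's). Camera axes: x right, y down, z forward; pixel columns grow to the right and rows downward; lengths in mm; the calibration is good to about 2 mm. A picture is of the moment at which its call begins: read the wrist's pose just before it. get_calibration takes no time and is no camera call.
A pose or a line that the arm cannot do raises Unreachable and nothing moves.
- sign_off(): hands the job in; it is judged then, once.
Trained networks look in the newest picture that a camera, given by its name, has taken for a name from the list of things; names that differ only in an ending like _2 or _b are one class to them, and where a whole thing is asked for, a point or a joint stands for the part that bears it (a point fixed in the world has none). Each returns a list of dicts, best first, with "score" (0 to 1); they miss things now and then, are a little off and sometimes report something else, mostly with a low value. They report only what shows in the picture. A call takes as long as a camera call.
- spot_in(name, camera): "extent" ([centre column, centre row, width, height] in pixels, round what is visible of it).
- regions_of(name, camera): "region" (420x560 bool, what is visible of it) and "extent" ([centre column, centre row, width, height] in pixels, round what is visible of it).
The state is a dict: "t": time; "joint_pos": joint angles; "qvel": joint speeds; "effort": joint torques, N m; "tcp_pos": TCP position; "ee_rot": TCP orientation; "wrist_force": force on the tool from outside, world axes, zero at the start; "moment": the same for the moment, N m; "grip_width": finger opening in mm; "grip_force": force on a finger pad.
Only numpy, scipy, OpenCV 4.12 (cv2) and the standard library are available. Lean on these libraries where they do the work, as an engineer would, in place of code of your own. Each camera call takes 0.05 s, during which the arm holds its last target. There are 200 camera calls.

## Working session

There is one attempt and no reset: what is moved stays moved. The work goes in short steps, each a Python script; the robot and the scene stay as the last script left them, time stands still between calls to the robot, and variables do not carry over. Pictures are saved under pics/ and viewed, at most 10 in all, crops included, and the job is handed in when it is done.

```bash
mkdir -p pics; ls; python3 - <<'E'
from station import *
import cv2,numpy as np
o=get_obs();print({k:np.round(v,2) for k,v in o.items()})
for c in ("scene","side"):
    im=get_image(c);cv2.imwrite(f"pics/{c}0.png",cv2.cvtColor(im,cv2.COLOR_RGB2BGR))
    k=get_calibration(c);print(c,{a:np.round(v,3).tolist() for a,v in k.items()})
    for n in ("cap_mid","cap_pin","port","port_slot","port_pad","tin","core","tape","extractor"):
        print(n,[(np.round(d["extent"],1).tolist(),round(d["score"],2)) for d in spot_in(n,c)[:3]])
print({a:np.round(v,3).tolist() for a,v in get_calibration("wrist").items()})
print(get_obs()["t"])
E
```

```text
pics
{'t': np.float64(0.0), 'joint_pos': array([68.92, 12.48, 92.53,  0.  , 75.13, -6.43]), 'qvel': array([ 0.01, -0.03,  0.06, -0.05, -0.02,  0.12]), 'effort': array([-0.000e+00, -3.968e+01, -3.039e+01, -0.000e+00,  1.000e-02,
       -0.000e+00]), 'tcp_pos': array([157.82, 603.9 , 229.93]), 'ee_rot': array([-1.7986e+02, -2.0000e-02,  1.6535e+02]), 'wrist_force': array([ 0.23,  0.02, -1.03]), 'moment': array([-0.03,  0.01, -0.03]), 'grip_force': np.float64(0.0), 'grip_width': np.float64(85.53)}
scene {'fx': 417.465, 'fy': 417.465, 'cx': 278.46, 'cy': 211.461, 'R': [[-0.868, 0.497, 0.016], [0.378, 0.68, -0.629], [-0.323, -0.54, -0.778]], 't': [456.985, -112.53, 1705.17]}
cap_mid [([233.4, 210.6, 27.7, 15.9], 0.85)]
cap_pin [([234.8, 210.1, 23.5, 18.4], 0.61)]
port [([281.6, 252.2, 31.9, 29.5], 0.6), ([387.6, 342.7, 37.5, 38.2], 0.24), ([237.1, 136.9, 28.3, 35.3], 0.17)]
port_slot []
port_pad [([279.1, 251.8, 32.7, 33.3], 0.64)]
tin [([236.6, 138.6, 24.1, 33.1], 0.83)]
core [([200.2, 151.4, 22.1, 35.1], 0.74), ([234.3, 210.1, 24.5, 20.1], 0.22)]
tape [([389.6, 342.8, 40.9, 40.9], 0.62)
[... 375 characters left out ...]
2.2, 26.6, 24.7], 0.74), ([288.8, 188.2, 27.7, 25.2], 0.64), ([240.3, 168.4, 26.2, 21.2], 0.36)]
port_slot [([290.3, 187.4, 28.0, 21.6], 0.86), ([342.4, 332.4, 25.2, 42.9], 0.39)]
port_pad [([290.9, 188.9, 28.1, 21.7], 0.9)]
tin [([286.5, 356.6, 32.7, 45.5], 0.76)]
core [([292.1, 204.3, 68.5, 73.8], 0.71), ([343.0, 332.8, 27.4, 46.9], 0.64), ([284.6, 359.1, 36.4, 46.5], 0.56)]
tape [([239.9, 168.3, 21.2, 19.2], 0.74)]
extractor [([291.4, 203.5, 62.7, 76.8], 0.93), ([314.9, 271.8, 24.8, 19.5], 0.33)]
{'fx': 324.755, 'fy': 324.755, 'cx': 278.874, 'cy': 206.875, 'mount': [[-0.001, -0.958, -0.285, 73.057], [1.0, -0.001, -0.001, 0.718], [0.001, -0.285, 0.958, -141.501], [0.0, 0.0, 0.0, 1.0]]}
1.0
```

```bash
cat > h.py <<'E'
from station import *
import cv2,numpy as np
from scipy.spatial.transform import Rotation as Ro
def cam(c,o=None):
    k=get_calibration(c);K=np.array([[k["fx"],0,k["cx"]],[0,k["fy"],k["cy"]],[0,0,1]])
    if c!="wrist": return K,np.array(k["R"]),np.array(k["t"])
    m=np.array(k["mount"]);o=o or get_obs()
    T=np.eye(4);T[:3,:3]=Ro.from_euler("xyz",o["ee_rot"],degrees=True).as_matrix();T[:3,3]=o["tcp_pos"]
    W=np.linalg.inv(T@m);return K,W[:3,:3],W[:3,3]
def proj(C,X):
    K,R,t=C;p=(np.atleast_2d(X)@R.T+t)@K.T;return p[:,:2]/p[:,2:]
def tri(obs):
    """obs: list of (cam,(u,v)) -> X, residual px"""
    A=[];P=[]
    for (K,R,t),uv in obs:
        M=K@np.c_[R,t];A+=[uv[0]*M[2]-M[0],uv[1]*M[2]-M[1]]
    A=np.array(A);A/=np.linalg.norm(A[:,:3],axis=1)[:,None]
    X=np.linalg.lstsq(A[:,:3],-A[:,3],rcond=None)[0]
    return X,[np.round(proj(C,X)[0]-uv,1).tolist() for C,uv in obs]
def onz(C,uv,z):
    K,R,t=C;d=R.T@np.linalg.solve(K,[*uv,1]);c=-R.T@t;return c+d*(z-c[2])/d[2]
def save(n,im): cv2.imwrite(f"pics/{n}.png",cv2.cvtColor(im,cv2.COLOR_RGB2BGR))
E
python3 - <<'E'
from h import *
a,b=cam("scene"),cam("side")
D=dict(cap=((233.4,210.6),(314,271.8)),port=((281,252.2),(290,188.2)),tin=((236.6,138.4),(286.5,357)),core=((200.2,151.4),(343,332.8)),tape=((389.6,342.8),(240,168.3)),ext=((278.5,269.2),(291.4,203.5)))
for n,(p,q) in D.items():
    X,r=tri([(a,p),(b,q)]);print(n,X.round(0),r)
s=cv2.imread("pics/scene0.png")[110:380,160:430];t=cv2.imread("pics/side0.png")[130:400,170:440]
cv2.imwrite("pics/c0.png",cv2.resize(np.hstack([s,t]),(800,400),interpolation=cv2.INTER_CUBIC))
E
```

```text
cap [ 624. -170.   17.] [[0.5, -0.1], [0.5, 0.1]]
port [609. 156. 152.] [[0.2, -0.0], [0.2, 0.0]]
tin [ 446. -500.   48.] [[0.5, -0.1], [0.7, 0.1]]
core [ 626. -472.   75.] [[-0.2, 0.0], [-0.2, -0.0]]
tape [448. 523.  18.] [[-2.9, 1.0], [-1.8, -0.6]]
ext [618. 162.  67.] [[0.5, -0.1], [0.4, 0.1]]
```

View pics/c0.png

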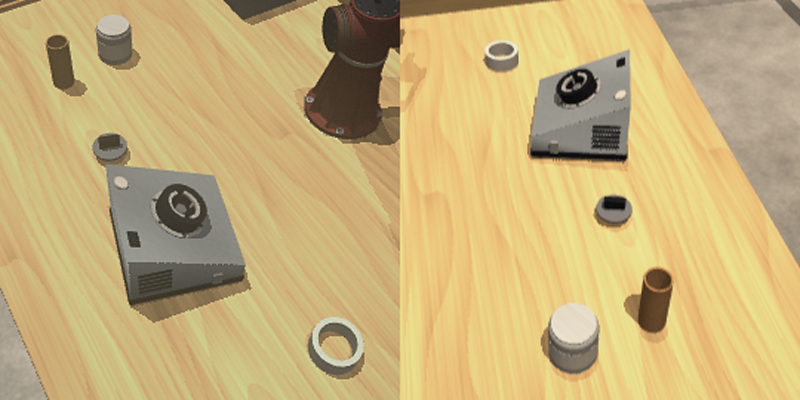

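```bash
python3 - <<'E'
from h import *
ims=[]
obs={}
for i,(p,y) in enumerate([((609,196,320),104),((609,100,320),104)]):
    goto(p,[180,0,y]);wait(.2);o=get_obs();im=get_image("wrist");np.savez(f"v{i}.npz",im=im,tcp=o["tcp_pos"],rot=o["ee_rot"]);ims.append(im)
    C=cam("wrist",o)
    for n in ("port","port_slot","port_pad","extractor"):
        d=spot_in(n,"wrist")[:3];print(i,n,[(np.round(e["extent"],1).tolist(),round(e["score"],2)) for e in d])
        if d: obs.setdefault(n,[]).append((C,d[0]["extent"][:2]))
for n,l in obs.items():
    if len(l)>1: X,r=tri(l);print(n,X.round(1),r)
print(get_obs()["t"])
save("p1",cv2.resize(np.hstack(ims),(800,300)))
for i,im in enumerate(ims): save(f"v{i}",im)
E
```

```text
0 port [([264.9, 229.2, 111.1, 107.7], 0.71)]
0 port_slot [([262.9, 227.9, 106.7, 106.9], 0.62)]
0 port_pad [([266.3, 232.2, 111.2, 108.2], 0.8)]
0 extractor []
1 port [([289.4, 129.5, 121.0, 120.2], 0.91)]
1 port_slot [([289.2, 127.4, 119.9, 121.0], 0.95)]
1 port_pad [([290.6, 128.9, 120.3, 121.7], 0.94)]
1 extractor [([341.9, 161.4, 370.7, 322.9], 0.88)]
port [603.9 158.5 169.5] [[-0.1, -0.0], [0.1, 0.0]]
port_slot [602.4 160.3 172.2] [[0.7, 0.2], [-0.7, -0.2]]
port_pad [604.9 159.7 179.6] [[-0.7, -0.2], [0.8, 0.2]]
4.5667
```

View pics/p1.png

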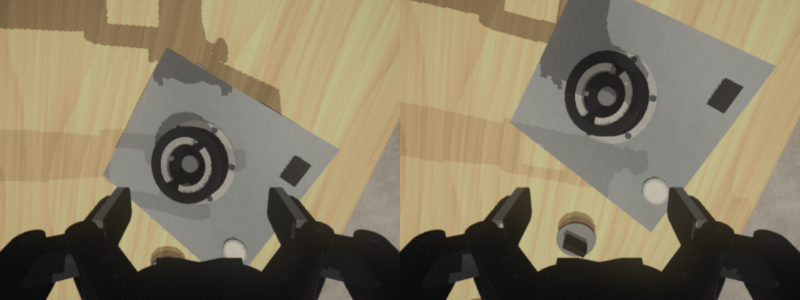

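```bash
cat >> h.py <<'E'
def port_R(psi):  # port frame in world
    return (Ro.from_euler("z",psi,degrees=True)*Ro.from_euler("y",-25,degrees=True)).as_matrix()
def tool_rpy(Rp,a=90):  # tool z = -port z, tool x at angle a about port z from port x
    x=Rp@[np.cos(np.radians(a)),np.sin(np.radians(a)),0];z=-Rp[:,2]
    return Ro.from_matrix(np.c_[x,np.cross(z,x),z]).as_euler("xyz",degrees=True)
E
python3 - <<'E'
from h import *
ims=[]
def shot(i):
    wait(.2);o=get_obs();im=get_image("wrist");np.savez(f"v{i}.npz",im=im,tcp=o["tcp_pos"],rot=o["ee_rot"]);ims.append(im)
    return cam("wrist",o)
Rp=port_R(-22);P=np.array([603.5,159.5,172]);rp=tool_rpy(Rp);print(rp)
for i,s in ((2,20),(3,-60)):
    goto(P+Rp@[0,s,110],rp);C=shot(i);print(get_obs()["joint_pos"].round(0))
    for n in ("port",): print([(np.round(e["extent"],1).tolist(),round(e["score"],2)) for e in spot_in(n,"wrist")[:1]])
obs=[];obp=[]
for i,y in ((4,-135),(5,-205)):
    goto((624,y,190),[180,0,75]);C=shot(i)
    d=spot_in("cap_mid","wrist");print([(np.round(e["extent"],1).tolist(),round(e["score"],2)) for e in d[:2]])
    if d: obs.append((C,d[0]["extent"][:2]))
if len(obs)>1: print(tri(obs))
print(get_obs()["t"])
for i,im in enumerate(ims): save(f"v{i+2}",im)
cv2.imwrite("pics/p2.png",cv2.resize(np.vstack([np.hstack([cv2.imread(f"pics/v{i}.png") for i in r]) for r in ((2,3),(4,5))]),(800,600),interpolation=cv2.INTER_AREA))
E
```

```text
[155.   0.  68.]
[ 21.  -2. 107. -20.  58.  51.]
[([272.0, 225.6, 126.3, 123.5], 0.73)]
[ 13. -10. 114. -17.  56.  42.]
[([274.6, 131.4, 141.1, 140.6], 0.69)]
[([289.3, 222.7, 87.2, 87.4], 0.58), ([180.8, 12.2, 324.6, 19.3], 0.29)]
[([271.1, 155.0, 93.5, 94.8], 0.72)]
(array([ 624.74653265, -170.41814938,   23.50932035]), [[-0.1, 0.0], [0.1, -0.0]])
8.6833
```

View pics/p2.png

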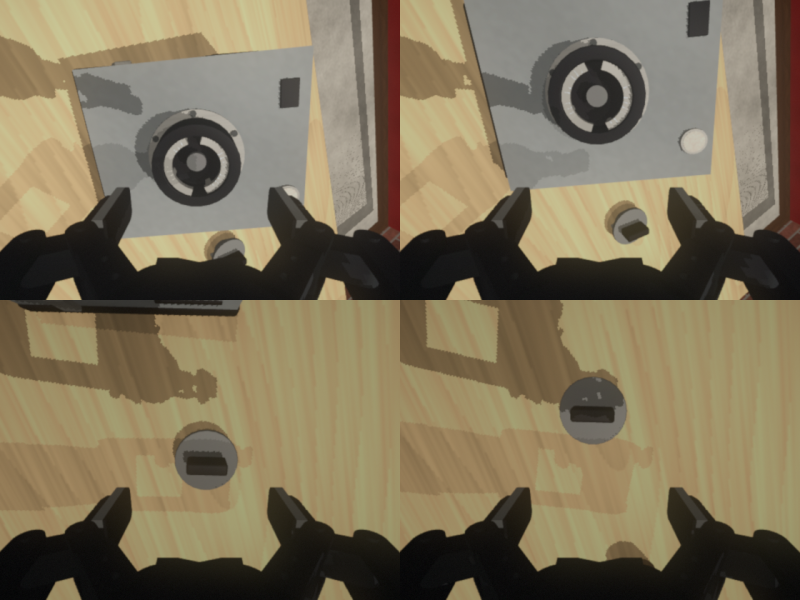

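```bash
cat >> h.py <<'E'
def load(i):
    d=np.load(f"v{i}.npz");return d["im"],cam("wrist",dict(tcp_pos=d["tcp"],ee_rot=d["rot"]))
def rect(im,C,P,R,half=60,s=3.3):
    """top view of plane through P spanned by R[:,0] (right), R[:,1] (up)"""
    q=np.array([[-half,half,0],[half,half,0],[half,-half,0],[-half,-half,0]],float)
    n=int(2*half*s);H=cv2.getPerspectiveTransform(np.float32([[0,0],[n,0],[n,n],[0,n]]),np.float32(proj(C,P+q@R.T)))
    return cv2.warpPerspective(im,H,(n,n),flags=cv2.INTER_CUBIC|cv2.WARP_INVERSE_MAP)
E
python3 - <<'E'
from h import *
P=np.array([603.5,159.5,172]);Rp=port_R(-22)
a=[rect(*load(i),P,Rp,60,2.5) for i in (2,3)]
b=[rect(*load(i),np.array([624.7,-170.4,64]),np.eye(3),60,2.5) for i in (4,5)]
save("p3",np.vstack([np.hstack(a),np.hstack(b)]))
E
```

```text
(no output)
```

View pics/p3.png

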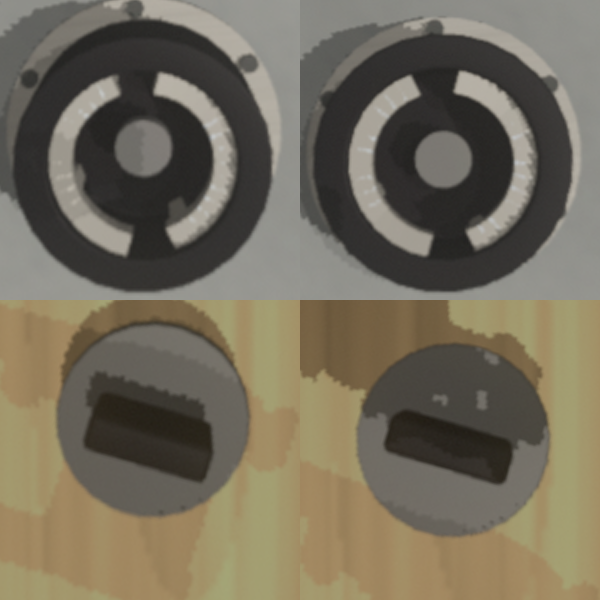

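```bash
cat >> h.py <<'E'
from scipy.optimize import least_squares
def circ(img,s,r,tol,c0=(0,0),sign=None):
    """circle centre (mm, right/up) in a rectified view by radial edges; sign +1 dark->bright outward"""
    g=cv2.GaussianBlur(cv2.cvtColor(img,cv2.COLOR_RGB2GRAY).astype(np.float32),(0,0),1.5);h=img.shape[0]/2
    c=np.array([*c0,r],float)
    for _ in range(6):
        th=np.radians(np.arange(0,360,2));rr=np.arange(r-tol,r+tol,.2)
        u=c[0]+np.outer(np.cos(th),rr);v=c[1]+np.outer(np.sin(th),rr)
        pr=cv2.remap(g,np.float32(h+s*u-.5),np.float32(h-s*v-.5),cv2.INTER_LINEAR)
        d=np.gradient(pr,axis=1);d=np.abs(d) if sign is None else d*sign
        k=d.argmax(1);w=d.max(1)>1
        px=c[0]+np.cos(th)*rr[k];py=c[1]+np.sin(th)*rr[k];px,py=px[w],py[w]
        c=least_squares(lambda q:np.hypot(px-q[0],py-q[1])-q[2],c,loss="soft_l1",f_scale=.5).x
    return c
E
python3 - <<'E'
from h import *
P=np.array([603.5,159.5,172]);Rp=port_R(-22);s=4
for i in (2,3):
    im=rect(*load(i),P,Rp,60,s)
    o=circ(im,s,52,4,(-2.7,-5.2),1);l=circ(im,s,38,3,(-2.7,-5.2),-1)
    g=cv2.cvtColor(im,cv2.COLOR_RGB2GRAY);th=np.arange(0,360,.25);t=np.radians(th)
    best=[]
    for r in (31,33,35):
        pr=cv2.remap(g,np.float32(240+s*(o[0]+r*np.cos(t))),np.float32(240-s*(o[1]+r*np.sin(t))),cv2.INTER_LINEAR).ravel()<95
        for a in (94,274):
            m=np.abs((th-a+180)%360-180)<28
            best.append((r,a,round(th[m&pr].mean(),1),round(np.radians((m&pr).sum()*.25)*r,1)))
    print(i,o.round(2),l.round(2),best)
for i in (4,5):
    Pc=np.array([624.7,-170.4,32]);im=rect(*load(i),Pc,np.eye(3),60,s)
    print("cap",i,circ(im,s,44,5).round(2))
    im=rect(*load(i),Pc+[0,0,32],np.eye(3),60,s);g=cv2.cvtColor(im,cv2.COLOR_RGB2GRAY)
    m=(g<52).astype(np.uint8);n,L,S,_=cv2.connectedComponentsWithStats(m);j=L[240:,:][m[240:,:]>0];k=np.bincount(L[200:320,150:330].ravel())[1:].argmax()+1
    ys,xs=np.nonzero(L==k);bx=cv2.minAreaRect(np.float32(np.c_[xs,ys]));b=cv2.boxPoints(bx)
    print("wing",np.round((b-240)/s*[1,-1],1).tolist(),np.round(np.array(bx[1])/s,1),bx[2])
E
```

```text
2 [-2.99 -3.4  52.86] [-3.19 -5.14 37.28] [(31, 94, np.float64(94.6), np.float64(15.1)), (31, 274, np.float64(275.0), np.float64(14.2)), (33, 94, np.float64(94.2), np.float64(16.0)), (33, 274, np.float64(275.2), np.float64(15.4)), (35, 94, np.float64(94.1), np.float64(17.7)), (35, 274, np.float64(275.2), np.float64(17.0))]
3 [-2.93 -5.1  51.75] [-3.08 -5.23 37.56] [(31, 94, np.float64(94.9), np.float64(14.6)), (31, 274, np.float64(275.4), np.float64(14.3)), (33, 94, np.float64(95.0), np.float64(16.0)), (33, 274, np.float64(275.2), np.float64(16.0)), (35, 94, np.float64(95.1), np.float64(17.4)), (35, 274, np.float64(275.5), np.float64(17.6))]
cap 4 [-0.78  0.2  43.13]
wing [[-27.2, 1.4], [-20.3, 25.1], [28.0, 11.0], [21.0, -12.8]] [50.3 24.7] 16.389541625976562
cap 5 [-0.81  0.06 43.43]
wing [[-27.3, 0.5], [-22.1, 17.9], [26.2, 3.7], [21.1, -13.8]] [50.4 18.2] 16.429302215576172
```

```bash
cat >> h.py <<'E'
RP=port_R(-17.0);PO=np.array([603.5,159.5,172])+port_R(-22)@[-3.0,-5.15,0]
E
python3 - <<'E'
from h import *
import station
print("go",getattr(station,"grasp_offset",None),PO.round(1),tool_rpy(RP).round(1))
r=[180,0,-16.4]
goto((623.9,-170.3,130),r);print(get_obs()["tcp_pos"].round(1),get_obs()["joint_pos"].round(0),get_obs()["t"])
move_l((623.9,-170.3,37),speed=100)
print(get_obs()["tcp_pos"].round(1))
grip(10,90)
o=get_obs();print({k:np.round(o[k],1) for k in ("tcp_pos","ee_rot","grip_width","grip_force","wrist_force","t")})
np.save("grasp.npy",np.r_[o["tcp_pos"],o["ee_rot"]])
if 13<o["grip_width"]<19:
    move_l((623.9,-170.3,120));o=get_obs();print({k:np.round(o[k],1) for k in ("tcp_pos","grip_width","grip_force","wrist_force","t")})
    save("side1",get_image("side"))
E
```

```text
go 18.700000000000003 [599.  155.7 170.7] [155.   0.  73.]
[ 624.1 -170.3  130.2] [-21.  21.  94.  -0.  66.  85.] 10.1417
[ 624.7 -170.6   37.9]
{'tcp_pos': array([ 624. , -170.4,   37.3]), 'ee_rot': array([180. ,  -0. , -16.4]), 'grip_width': np.float64(14.5), 'grip_force': np.float64(87.9), 'wrist_force': array([-0.4, -0.2,  1.9]), 't': np.float64(11.9)}
{'tcp_pos': array([ 622.9, -169.9,  118.9]), 'grip_width': np.float64(14.6), 'grip_force': np.float64(87.8), 'wrist_force': array([-0.5, -0.2, -3.6]), 't': np.float64(12.6)}
```

```bash
cat >> h.py <<'E'
D=5.3
def cmd(c,a=90): # cap_mid target in port coords -> tcp position, orientation
    return PO+RP@np.array(c,float)+RP[:,2]*D, tool_rpy(RP,a)
def st():
    o=get_obs();T=Ro.from_euler("xyz",o["ee_rot"],degrees=True).as_matrix()
    c=RP.T@(o["tcp_pos"]+T[:,2]*D-PO);x=RP.T@T[:,0]
    return c.round(1),np.degrees(np.arctan2(x[1],x[0])).round(1),(RP.T@o["wrist_force"]).round(1),(RP.T@o["moment"]).round(2),round(float(o["t"]),2)
E
python3 - <<'E'
from h import *
move_l((622.9,-169.9,270),speed=250)
p,r=cmd((0,0,100));goto(p,r);wait(.1);print(st(),get_obs()["joint_pos"].round(0))
move_l(*cmd((0,0,38)),speed=120);wait(.2);print(st());f0=st()[2]
save("side2",get_image("side"));w=get_image("scene");save("scene2",w)
E
python3 -c "
import cv2,numpy as np
a=cv2.imread('pics/scene2.png')[170:320,200:360];b=cv2.imread('pics/side2.png')[110:260,210:370]
cv2.imwrite('pics/c2.png',cv2.resize(np.hstack([a,b]),(800,375),interpolation=cv2.INTER_CUBIC))"
```

```text
(array([ 1. , -0.8, 99.6]), np.float64(89.9), array([-1.3,  0.1, -3.3]), array([-0.04,  0.39,  0.04]), 14.78) [ 17.  -6. 111. -17.  55.  41.]
(array([ 1.1,  0.5, 39.1]), np.float64(90.0), array([-1.3,  0.8, -2.9]), array([-0.01,  0.39,  0.02]), 15.65)
```

View pics/c2.png

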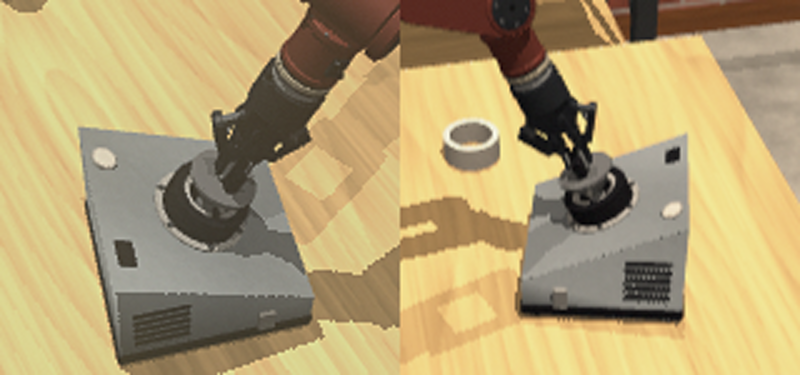

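```bash
python3 - <<'E'
from h import *
f0=np.array([-1.3,.5,-3.1])
for z in (34,30,27,24,21,18,15,13):
    move_l(*cmd((0,0,z)),speed=60);wait(.12);s=st();f=s[2]-f0;print(z,s[0],s[1],f.round(1),s[3],s[4])
    if f[2]>14 or np.hypot(*f[:2])>15: print("contact");break
E
```

```text
34 [-0.2 -0.  33.9] 90.0 [-0.3 -0.6  0.8] [-0.03  0.45  0.  ] 16.12
30 [-0.1 -0.  29.9] 90.0 [ 0.1 -0.3  1.2] [ 0.    0.38 -0.03] 16.48
27 [-0.  -0.  26.9] 90.0 [ 0.6 -0.1  0.2] [-0.01  0.38  0.01] 16.85
24 [-0.  -0.  23.9] 90.0 [ 0.6 -0.2  1.1] [-0.01  0.39 -0.02] 17.22
21 [-0.1 -0.  20.9] 90.0 [ 0.1 -0.8  0.2] [-0.01  0.41  0.01] 17.58
18 [-0.2 -0.1 17.9] 90.0 [ 0.1 -0.3  0.5] [ 0.01  0.39 -0.  ] 17.95
15 [ 0.2  0.1 15.4] 90.0 [-0.8 -1.   5.8] [-0.15  0.65  0.02] 18.32
13 [ 0.2  0.1 13.2] 90.0 [-0.7 -1.6  7.1] [-0.15  0.63 -0.04] 18.68
```

```bash
python3 - <<'E'
from h import *
f0=np.array([-1.3,.5,-3.1])
for z in (12,11,10,9.2,8.5,7.8,7,6,5):
    move_l(*cmd((0,0,z)),speed=40);wait(.15);s=st();f=s[2]-f0;print(z,s[0],s[1],f.round(1),s[3],s[4])
    if f[2]>18 or np.hypot(*f[:2])>15: print("contact");break
E
```

```text
12 [ 0.2  0.1 12.1] 90.0 [-0.2 -0.3  7.4] [-0.07  0.65  0.02] 19.08
11 [ 0.3  0.1 11.9] 90.0 [-0.7 -3.2 13. ] [-0.13  1.02  0.01] 19.48
10 [ 0.4  0.  11.7] 90.0 [-3.7 -3.8 20.7] [-0.24  1.49  0.1 ] 19.88
contact
```

```bash
python3 - <<'E'
from h import *
f0=np.array([-1.3,.5,-3.1])
move_l(*cmd((0,0,11.4)),speed=40)
for a in (84,78,70,62,54,46,40,36,33,30):
    move_l(*cmd((0,0,11.4),a),speed=60);wait(.1);s=st();f=s[2]-f0;print(a,s[0],s[1],f.round(1),s[3],s[4],get_obs()["grip_width"].round(1))
    if abs(s[3][2])>3 or np.hypot(*f[:2])>25 or f[2]>40: print("contact");break
E
```

```text
Traceback (most recent call last):
AttributeError: 'float' object has no attribute 'round'
```

```bash
python3 - <<'E'
from h import *
f0=np.array([-1.3,.5,-3.1]);s=st();print(s)
for a in (78,70,62,54,46,40,36,33,30):
    move_l(*cmd((0,0,11.4),a),speed=60);wait(.1);s=st();f=s[2]-f0;print(a,s[0],s[1],f.round(1),s[3],s[4],round(float(get_obs()["grip_width"]),1))
    if abs(s[3][2])>3 or np.hypot(*f[:2])>25 or f[2]>40: print("contact");break
E
```

```text
(array([ 0.4,  0.2, 12. ]), np.float64(84.0), array([-2.6, -1. ,  8.4]), array([-0.08,  0.88, -0.05]), 20.49)
78 [ 0.4  0.3 12. ] 78.0 [-0.7 -0.8 11.9] [-0.06  0.85 -0.09] 20.85 14.4
70 [ 0.4  0.3 12. ] 70.0 [-1.9 -2.4 11.2] [-0.06  0.8  -0.05] 21.24 14.7
62 [ 0.4  0.3 12. ] 62.0 [-0.9 -1.5 11.8] [-0.05  0.88 -0.04] 21.63 14.6
54 [ 0.4  0.3 12. ] 54.0 [-1.7 -1.1 11.9] [-0.    0.86  0.04] 22.02 14.4
46 [ 0.4  0.4 12. ] 46.0 [-1.8 -1.2 12.1] [ 0.02  0.85 -0.02] 22.42 14.8
40 [ 0.4  0.5 12. ] 40.0 [-2.1 -2.3 11.8] [ 0.    0.91 -0.06] 22.77 14.3
36 [ 0.5  0.2 12. ] 36.0 [-1.7 -2.4 12.4] [-0.12  0.84  0.02] 23.12 14.4
33 [ 0.6 -0.3 12.1] 33.3 [-1.4 -3.1 13.5] [-0.16  0.8   0.86] 23.48 14.8
30 [ 0.7 -0.3 12.1] 30.7 [-1.4 -3.  13.6] [-0.1   0.83  2.22] 23.82 14.3
```

```bash
python3 - <<'E'
from h import *
move_l(*cmd((0,0,11.9),33),speed=40);wait(.1);print(st())
grip(60);wait(.2);print(st())
move_l(*cmd((0,0,120),33),speed=200)
move_l(*cmd((0,20,130),90),speed=200)
wait(.2);o=get_obs();im=get_image("wrist");np.savez("v6.npz",im=im,tcp=o["tcp_pos"],rot=o["ee_rot"]);print(o["t"],st()[2])
I,C=load(6)
save("p6",np.hstack([rect(I,C,PO+RP[:,2]*(z+3.7),RP,60,3.3) for z in (8,40)]))
print(circ(rect(I,C,PO+RP[:,2]*11.7,RP,60,4),4,44,4))
E
```

```text
(array([ 0.6, -0.2, 12.2]), np.float64(33.2), array([-2.2, -1.9,  7.3]), array([-0.21,  0.53,  0.99]), 24.18)
(array([ 0. ,  0. , 11.9]), np.float64(33.0), array([0.2, 0.2, 0.1]), array([0. , 0.2, 0. ]), 24.88)
26.9083 [-0.1  0.2 -0.5]
[ 0.85247489 -2.00540326 45.02820932]
```

View pics/p6.png

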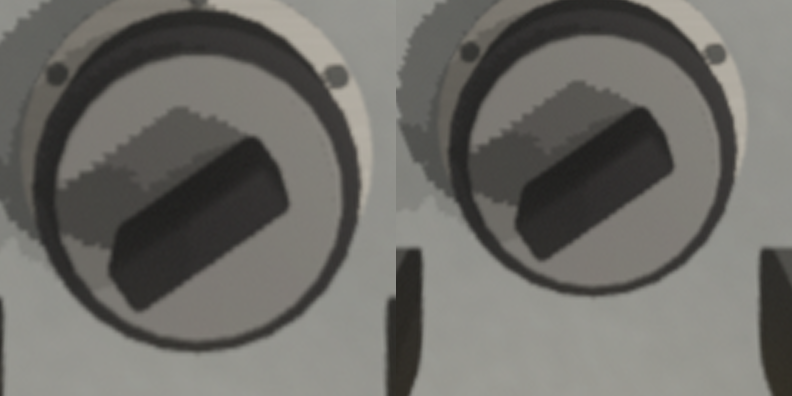

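```bash
python3 -c "
from station import *
print(sign_off())"
```

```text
the job is handed in; nothing more can be done
None
```

The cap is in the collar, pushed in against the spring and turned about 55° clockwise to the stop. It stayed put when released, and the job was handed in after about 27 s; the hand-in gave no verdict. I never sent the arm near the tin, tube or tape.

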